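Hang up the ear defenders, key the carver's cover and hold it shut

ROBOT

A 6-joint arm with a two-finger parallel gripper is mounted at the origin on the work surface. World frame = base frame: x ahead of the robot, y to its left, z up, the work surface at z = 0. Lengths are in m, angles in rad, forces in N, time in s.
With the tool pointing down it reaches from about 0.25 to 0.725 m from the base axis. Payload 4 kg.
Tool frame: the origin (TCP) lies on the centre line of the jaws, within the pads' length; the fingertips stand 17 mm ahead of it and the grasp point (between the pads) lies 2 mm behind it; z points along the fingers, y is the line along which they close (so a half turn about z gives the same grasp; the last joint's range is limited). The gripper opens to 85 mm and grips with 20 to 120 N. Pads are 22 mm wide; open, the fingers measure 114 mm over their backs; the gripper's body (76 mm by 85 mm) begins 54 mm behind the grasp point. The pads swing forward as they close: fully open they stand 13 mm farther back than shut.
Start: joints at [1.302, 0.241, 0.005, 1.335, 0, 1.571], TCP at [0.133, 0.482, 0.214] pointing down, gripper open.
Joint ranges: [-2.72, 2.72], [-1.05, 1.87], [-1.09, 1.28], [-1.99, 2.15], [-1.42, 1.44], [-3.14, 3.14]. Speed limits (rad/s): [2.79, 2.79, 3.14, 3.14, 3.14, 3.14].

INTERFACE

Orientations are given as a unit quaternion [x, y, z, w].
In Python, from workcell import bot, camera, get_calibration gives the robot as it stands.
- The arm moves only by the tool apply_moves, never from a script. Its argument "steps" is a list of rows, each a list of 3 entries, a list of its own where there are three numbers: the shift along the tool's x, y, z as a fraction of full scale, then the turn, a rotation vector about the tool's x, y, z as a fraction of full scale, then the opening, from 0 (shut) to 1 (fully open). A call has exactly 8 rows; each row shifts and turns the commanded pose from where the row before left it, along the tool's axes as they then stand; what a row does not reach is not made up. Full scale, the value 1, is 20 cm for a shift and pi rad for a turn. A row lasts 1/12 s, in which the tool goes at most 41.7 mm and 7.16 degrees, less where a joint would pass 70% of its speed; a pose out of reach is approached as far as the arm can. A call with a number of a shift or a turn outside -1 to 1 is refused whole. A call with a gripper value outside its range is refused whole. The fingers move at their own pace and stop on an object; the grip force is fixed at half the most. Time passes only in rows, so rows that do not move let the fingers close, or fill a call up. It gives the time, the measured TCP pose, the force, the opening and the grip force at its end, in the units of the state.
- bot.get_obs(): the state, without advancing time (a new reading comes with each control period).
- camera(name): name is "scene" or "top" or "wrist"; returns (picture, depth): 420x560x3 uint8, red, green, blue; 420x560 float32, m along the optical axis (not along the pixel's ray), 0 where there is no reading.
- get_calibration(name): a dict with "fov_y" (degrees; the focal length in pixels is half the picture's height over the tangent of half this angle, whatever the lens; pixels are square), "cx", "cy" (the principal point, pixels), "dist_coeffs" ([k1, k2, p1, p2, k3] as OpenCV has them; the pictures are not rectified), "rvec" (rotation vector, rad) and "tvec" (3), from world to camera coordinates, as OpenCV has them. Camera axes: x right, y down, z forward; pixel columns grow to the right and rows downward; lengths in m; the calibration is good to about 2 mm. A picture is of the moment at which its call begins: read the wrist's pose just before it. get_calibration takes no time and is no camera call; for the wrist camera it gives the pose at the moment of the call.
- bot.job_done(): hands the job in; it is judged then, once.
The state is a dict: "clock": time; "joint_pos": joint angles; "joint_vel": joint speeds; "tau": joint torques, N m; "eef_pos": TCP position; "tool_rot": TCP orientation; "ft_force": force on the tool from outside, world axes, zero at the start; "ft_torque": the same for the moment, N m; "grip_width": finger opening in m; "grasp_force": force on a finger pad.
Only numpy, scipy, OpenCV 4.12 (cv2) and the standard library are available. Lean on these libraries where they do the work, as an engineer would, in place of code of your own. Each camera call takes 0.05 s, during which the arm holds its last target. There are 200 camera calls.

TASK

The ear defenders were left standing on the cover of the green power unit: hang them over the steel bar by their headband and let go. Then turn the orange quarter-turn fastener on the cover until the white slot line on it points along the two red marks, push the cover down against its springy gasket until it is flush with the green frame, and finish while still holding it pressed there. Leave the other things on the bench where they are.

Things in the scene. Friction and masses are not known exactly. Their poses are not given: they have to be found in the camera images.
- headset_crown (a point): Centre of the grey crown pad of the ear defenders, which stand upright on their cups over the fastener. Pad 24 mm wide (y), 75 mm long (x), 27 mm thick; its top is 13 mm above this point, the middle of its slightly arched underside 13 mm below, the feet of the cups 121 mm below. Grip the pad across y from above. x runs from cup to cup, z up.
- headset: The whole rigid ear defenders, about 220 g: an upside-down U, 150 mm wide (x), 52 mm deep (y), 134 mm tall, with red cups 90 mm apart and 7 mm steel wires from the cups to the ends of the pad. Origin midway between the feet of the cups, z up.
- rail_mid (a point): Middle of the fixed horizontal steel bar, on its axis, 160 mm above the bench. The bar is 16 mm thick and runs 220 mm along this point's y axis between two posts (18 mm thick) on wooden feet 100 x 45 x 12 mm. The headband hangs across it near the middle, one cup on either side (x).
- rail: The fixed stand with the bar; origin on the bench below the middle of the bar; y along the bar.
- machine: The fixed green power unit, a case 220 (x) x 230 (y) x 76 mm; origin at the centre of its underside, z up. The red marks on the cover lie along its x axis. Its top is a frame, 76 mm above the bench, around the aluminium cover.
- cover_top (a point): Centre of the top face of the aluminium cover, 180 (x) x 190 (y) x 6 mm, in the top of the power unit; 86 mm above the bench when up, 76 mm when flush with the frame. Two red marks, 40 x 6 mm, lie on its x axis on either side of the fastener.
- cover (a joint): How far the cover is pressed down, m: 0 up, 0.010 fully home and flush with the frame. A springy gasket pushes it back up: it takes about 7 N to start it and about 14 N in all to hold it home. With the fastener misaligned a key under it meets the frame and the cover stops after about 3 mm.
- fastener_wing (a point): Centre of the orange grip wing of the quarter-turn fastener, on the turning axis at the cover's centre, 19 mm above the cover's top. The wing is 42 mm long (this point's x), 12 mm wide (y), from 4 to 34 mm above the cover, on a black disc 48 mm across, 4 mm thick; a white slot line runs along its top. It moves down with the cover, which may be pressed through it.
- fastener (a joint): Turn of the fastener relative to the cover, rad, growing counter-clockwise seen from above: 0 when the slot line lies along the red marks (x axis of the power unit). Starts at 0.7 to 1.35, stops at -0.6 and 1.6, stays where it is left (friction 0.06 N m). Within about 0.17 rad of 0 the key under it enters its slot.
- mallet: Carver's mallet lying on the bench, brown head 110 mm long and 64 mm thick, pale handle about 200 mm. Bystander.
- gouge: Screwdriver-like carving gouge lying on the bench. Bystander.
- carving: Half-finished wooden carving on a dark block 90 x 80 mm, 152 mm tall. Bystander.
- whetstone: Bluish whetstone 160 x 55 x 25 mm. Bystander.
- blank: Pale wood blank 170 x 45 x 30 mm. Bystander.
Not all that is in view belongs to the job. Leave any blue look-alike of the headset alone.

How it is judged:
By the outcome, as a careful person would: the job done as asked, in the order asked, and still so for the second after the job is handed in, while the arm keeps its last pose, push and grip.
It also fails if it takes over 53 s, if anything falls off the work surface, if the arm or the gripper's body presses on something with over 40 N, if the wrist force passes 120 N, or if a joint passes its speed limit or range.

## Working session

There is one attempt and no reset: what is moved stays moved. The work goes in short steps, Python scripts to look and compute and a tool call to move; the robot and the scene stay as the last step left them, time stands still between calls to the robot, and variables do not carry over. Pictures are saved under pics/ and viewed, at most 10 in all, crops included, and the job is handed in when it is done.

Besides the shell and the picture viewer there is one more tool, called after "Call:" as a command line: name --argument value ..., lists and objects as JSON in quotes. apply_moves: Moves the arm, as the interface text tells. Its arguments: {"type":"object","properties":{"steps":{"type":"array"}},"required":["steps"]}

```bash
mkdir -p pics; ls; cat > h.py <<'E'
import numpy as np, cv2
from workcell import bot, camera, get_calibration
def K(c):
    f=210/np.tan(np.radians(c['fov_y'])/2); return np.array([[f,0,c['cx']],[0,f,c['cy']],[0,0,1.]])
def grab(n,save=None):
    c=get_calibration(n); im,d=camera(n)
    if save: cv2.imwrite(f'pics/{save}.png',im[...,::-1])
    return c,im,d
def ray(c,uv):
    p=cv2.undistortPoints(np.array(uv,float).reshape(-1,1,2),K(c),np.array(c['dist_coeffs'],float)).reshape(-1,2)
    R=cv2.Rodrigues(np.array(c['rvec'],float))[0]; t=np.array(c['tvec'],float).ravel()
    return -R.T@t, np.c_[p,np.ones(len(p))]@R   # origin, dirs with unit optical depth
def onz(c,uv,z):
    o,d=ray(c,uv); return o+d*((z-o[2])/d[:,2])[:,None]
def cloud(c,d):
    v,u=np.mgrid[:420,:560]; o,r=ray(c,np.c_[u.ravel(),v.ravel()])
    return (o+r*d.reshape(-1,1)).reshape(420,560,3)
E
python3 - <<'E'
from h import *
a=grab('scene','scene0');b=grab('top','top0')
s=bot.get_obs();print(s['clock'],s['eef_pos'],s['tool_rot'],s['grip_width'],s['ft_force'])
for n in('scene','top','wrist'):
    c=get_calibration(n);print(n,c['fov_y'],c['dist_coeffs'],ray(c,[[280,210]]))
E
```

```text
pics
0.1 [0.13262744 0.48145625 0.21267438] [ 1.33996934e-01  9.90981271e-01 -9.62453443e-04 -1.27567846e-04] 0.08554338107628455 [-0.63450589  0.08740994 -0.94753754]
scene 54.47606586784574 [0.03491779 0.         0.         0.         0.        ] (array([ 1.0161867 , -0.31828004,  1.00683874]), array([[-0.45860968,  0.30077726, -0.83623789]]))
top 53.12204975794072 [-0.05754373  0.          0.          0.          0.        ] (array([ 3.33101433e-01, -8.02002960e-04,  1.26082649e+00]), array([[ 0.16735388, -0.00835675, -0.98596471]]))
wrist 63.06791607218799 [-0.05103172  0.          0.          0.          0.        ] (array([0.05357277, 0.50296118, 0.37345208]), array([[ 0.29921841, -0.08291181, -0.95060135]]))
```

```bash
cd pics; python3 -c "
import cv2
cv2.imwrite('both0.png',cv2.resize(cv2.vconcat([cv2.imread('scene0.png'),cv2.imread('top0.png')]),None,fx=.71,fy=.71))"
```

```text
(no output)
```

View pics/scene0.png

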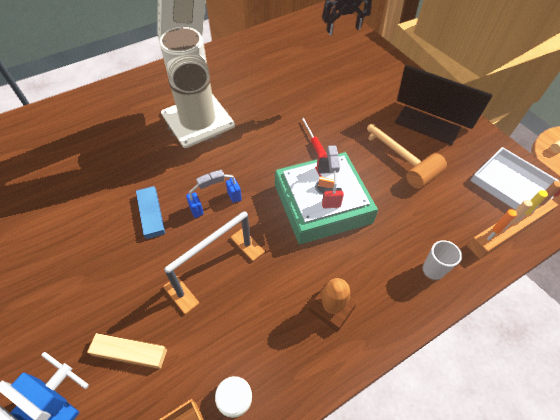

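View pics/top0.png

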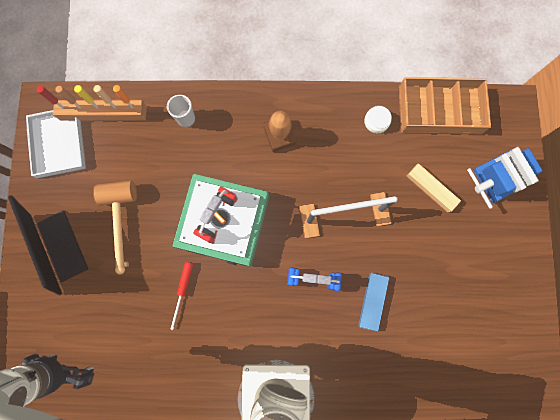

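The target is the headset with red cups and grey pad on the green unit: scene (333,180), top (215,215). The things it could be mistaken for are the blue headset, at scene (213,190) and top (315,280), and the red gouge handle, at scene (316,145) and top (186,280). The bar runs from top (315,211) to (395,200). I'll check the choice in a close crop and measure.

```bash
python3 - <<'E'
from h import *
o={}
for n in('scene','top'):
    c,im,d=grab(n); P=cloud(c,d); hsv=cv2.cvtColor(im,cv2.COLOR_RGB2HSV); o[n]=im
    H,S,V=[hsv[...,i].astype(int) for i in range(3)]; z=P[...,2]; ok=d>0
    green=ok&(H>50)&(H<90)&(S>90)&(z>.066)&(z<.084)
    pts=P[green][:,:2].astype(np.float32); ctr=pts.mean(0)
    pts=pts[np.linalg.norm(pts-np.median(pts,0),axis=1)<.2]
    print(n,'green',len(pts),cv2.minAreaRect(pts),np.median(z[green]))
    near=np.linalg.norm(P[...,:2]-np.array(cv2.minAreaRect(pts)[0]),axis=-1)
    red=ok&((H<6)|(H>174))&(S>150)&(near<.14)&(z>.09)
    q=P[red]; _,l,cc=cv2.kmeans(q[:,:2].astype(np.float32),2,None,(3,50,1e-4),5,cv2.KMEANS_PP_CENTERS)
    print(' red cups',cc.round(4).tolist(),[np.percentile(q[l.ravel()==i][:,2],95).round(3) for i in(0,1)])
    pad=ok&(near<.14)&(S<70)&(z>.19)&(z<.25); q=P[pad]
    print(' pad',len(q),cv2.minAreaRect(q[:,:2].astype(np.float32)),np.percentile(q[:,2],[5,50,95]))
    org=ok&(H>6)&(H<20)&(S>130)&(near<.05)&(z>.1)&(z<.16); q=P[org]
    if len(q): print(' wing',len(q),cv2.minAreaRect(q[:,:2].astype(np.float32)),np.percentile(q[:,2],[5,50,95]))
    cov=ok&(near<.09)&(S<50)&(V>140)&(z<.11)&(z>.07); print(' cover z',np.median(z[cov]))
    bar=ok&(z>.15)&(z<.185)&(S<70)&(P[...,1]<-.05)&(P[...,1]>-.5)&(P[...,0]>.25)&(P[...,0]<.6); q=P[bar]
    print(' bar',len(q),cv2.minAreaRect(q[:,:2].astype(np.float32)),np.percentile(q[:,2],[5,50,95]), cv2.fitLine(q[:,:2].astype(np.float32),cv2.DIST_L1,0,.01,.01).ravel(), q[:,:2].min(0),q[:,:2].max(0))
a=cv2.resize(o['scene'][120:240,265:385],(400,400),interpolation=2);b=cv2.resize(o['top'][165:275,165:275],(400,400),interpolation=2)
cv2.imwrite('pics/crop1.png',np.hstack([a,b])[...,::-1])
E
```

```text
scene green 924 ((0.5109508633613586, 0.16133050620555878), (0.22593411803245544, 0.21948398649692535), 76.3308334350586) 0.07513801843274864
 red cups [[0.5727999806404114, 0.13770000636577606], [0.44999998807907104, 0.18709999322891235]] [np.float64(0.15), np.float64(0.149)]
 pad 295 ((0.5218086242675781, 0.16483697295188904), (0.023780301213264465, 0.08984103053808212), 61.71417999267578) [0.19560984 0.21569954 0.21984812]
 wing 78 ((0.5143117308616638, 0.1588936448097229), (0.0396556593477726, 0.006910173688083887), 42.73821258544922) [0.10155212 0.11096561 0.12100935]
 cover z 0.08547633033386404
 bar 666 ((0.5364433526992798, -0.20412033796310425), (0.017697375267744064, 0.2373993992805481), 10.015931129455566) [0.15885986 0.16558146 0.16900469] [ 0.17449647 -0.9846578   0.5388068  -0.20476127] [ 0.51075948 -0.32087207] [ 0.56368883 -0.08727898]
top green 1272 ((0.5088947415351868, 0.16098827123641968), (0.22692473232746124, 0.21896079182624817), 76.61441802978516) 0.07648181797572162
 red cups [[0.4514999985694885, 0.1965000033378601], [0.5669999718666077, 0.13189999759197235]] [np.float64(0.151), np.float64(0.151)]
 pad 349 ((0.5116832256317139, 0.16705423593521118), (0.0248352512717247, 0.11138443648815155), 61.57588577270508) [0.19577904 0.21675761 0.22163504]
 wing 23 ((0.5053501129150391, 0.15705525875091553), (0.032705143094062805, 0.011082250624895096), 42.08403778076172) [0.10438608 0.11927478 0.12174656]
 cover z 0.08645714468538523
 bar 520 ((0.5331598520278931, -0.20766542851924896), (0.016667889431118965, 0.23461072146892548), 10.123797416687012) [0.16161804 0.16724403 0.17136502] [ 0.16692024 -0.9859704   0.53014547 -0.19754684] [ 0.5056715  -0.32347462] [ 0.55927854 -0.09223874]
```

View pics/crop1.png

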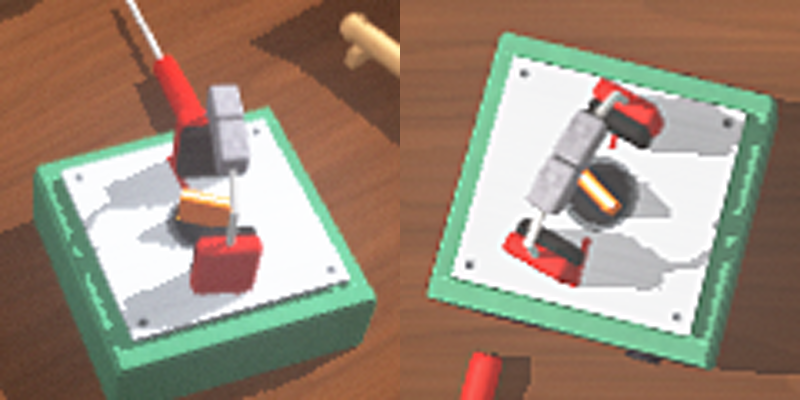

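The crop confirms the grey pad and red cups standing over the orange wing. The wing runs upper-left to lower-right at about crop (600,195), and a red mark shows at (613,140). Next I move to a hover.

Call:
apply_moves --steps '[[[-0.1, -0.05, -0.06], [0, 0, 0], 1], [[-0.15, -0.065, -0.06], [0, 0, 0], 1], [[-0.15, -0.065, -0.06], [0, 0, 0], 1], [[-0.15, -0.065, -0.06], [0, 0, 0], 1], [[-0.15, -0.065, -0.06], [0, 0, 0], 1], [[-0.15, -0.065, -0.06], [0, 0, 0], 1], [[-0.15, -0.065, -0.06], [0, 0, 0], 1], [[-0.15, -0.065, -0.06], [0, 0, 0], 1]]'

```text
clock: 0.87
eef_pos: [0.3286, 0.3223, 0.3101]
tool_rot: [0.134, 0.991, -0.0, -0.0]
ft_force: [0.4, 0.7, 0.3]
grip_width: 0.0853
grasp_force: 0.0
```

```bash
cat >> h.py <<'E'
from scipy.spatial.transform import Rotation as Ro
def go(p,yawy):
    """print total shift (tool axes) and turn as fractions of full scale to reach p with tool z down, tool y at yawy deg"""
    s=bot.get_obs(); R=Ro.from_quat(s['tool_rot']); a=np.radians(yawy)
    y=np.array([np.cos(a),np.sin(a),0]); z=np.array([0,0,-1.]); T=Ro.from_matrix(np.c_[np.cross(y,z),y,z])
    Y=R.as_matrix()[:,1]
    print('t',round(s['clock'],2),'pos',s['eef_pos'].round(4),'yaw',np.degrees(np.arctan2(Y[1],Y[0])).round(1),'j',np.round(s['joint_pos'],2),'F',np.round(s['ft_force'],1),'w',round(s['grip_width'],4))
    if p is not None: print('shift',(R.inv().apply(np.array(p)-s['eef_pos'])/.2).round(3),'turn',((R.inv()*T).as_rotvec()/np.pi).round(4),'shift after turn',(T.inv().apply(np.array(p)-s['eef_pos'])/.2).round(3))
E
python3 -c "
from h import *
go([.5105,.165,.30],61.6)"
```

```text
t 0.87 pos [0.3286 0.3223 0.3101] yaw 74.6 j [0.78 0.14 0.13 1.56 0.   1.04] F [0.4 0.7 0.3] w 0.0853
shift [-1.086 -0.517  0.05 ] turn [-0.     -0.      0.0723] shift after turn [-1.174 -0.259  0.05 ]
```

Call:
apply_moves --steps '[[[-0.13, -0.065, 0.006], [0, 0, 0.009], 1], [[-0.14, -0.062, 0.006], [0, 0, 0.009], 1], [[-0.14, -0.058, 0.006], [0, 0, 0.009], 1], [[-0.145, -0.053, 0.006], [0, 0, 0.009], 1], [[-0.145, -0.047, 0.006], [0, 0, 0.009], 1], [[-0.145, -0.042, 0.006], [0, 0, 0.009], 1], [[-0.145, -0.037, 0.006], [0, 0, 0.009], 1], [[-0.14, -0.033, 0.006], [0, 0, 0.009], 1]]'

```text
clock: 1.53
eef_pos: [0.5116, 0.1666, 0.2996]
tool_rot: [0.246, 0.969, -0.0, -0.0]
ft_force: [1.3, 0.6, 0.4]
grip_width: 0.0859
grasp_force: 0.0
```

```bash
cat > meas.py <<'E'
from h import *
o={}
def pad(n):
    c,im,d=grab(n); P=cloud(c,d); hsv=cv2.cvtColor(im,cv2.COLOR_RGB2HSV).astype(int)
    near=np.linalg.norm(P[...,:2]-[.51,.163],axis=-1)
    m=(d>0)&(near<.1)&(hsv[...,1]<80)&(P[...,2]>.207)&(P[...,2]<.24)
    q=P[m]; 
    if len(q)<20: print(n,'few',len(q)); return c,im,P
    top=q[q[:,2]>np.percentile(q[:,2],60)-.004]
    print(n,'pad',len(q),np.round(np.array(cv2.minAreaRect(top[:,:2].astype(np.float32))[:2]),4),cv2.minAreaRect(top[:,:2].astype(np.float32))[2],np.percentile(q[:,2],[5,50,95]).round(4))
    return c,im,P
E
python3 - <<'E'
from meas import *
go([.5105,.165,.22],61.6)
c,im,P=pad('wrist'); pad('top')
cv2.imwrite('pics/w1.png',im[...,::-1])
E
```

```text
t 1.53 pos [0.5116 0.1666 0.2996] yaw 61.5 j [ 0.31  0.3   0.31  1.58 -0.    0.81] F [1.3 0.6 0.4] w 0.0859
shift [ 0.001 -0.009  0.398] turn [-0.0001 -0.0001 -0.0004] shift after turn [ 0.001 -0.009  0.398]
wrist pad 2982 [[0.5129 0.1686]
 [0.024  0.0751]] 61.45621871948242 [0.2144 0.2179 0.2202]
top few 13
```

View pics/w1.png

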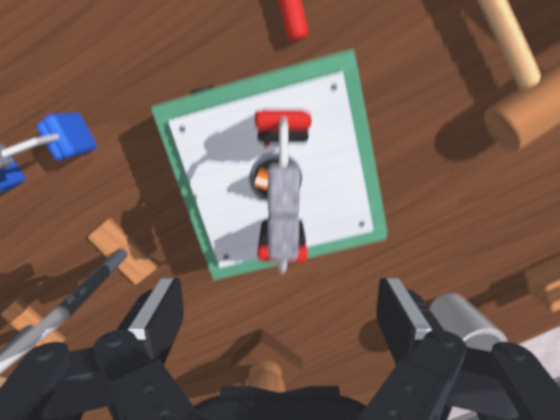

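The wrist picture shows the pad at about (284,215) between the open jaws, with its outline measured as exactly 24x75 mm. The grip goes at (0.513, 0.1685), tips about 7 mm below the crown point so they stay clear of the bar later.

Call:
apply_moves --steps '[[[0, 0.006, 0.08], [0, 0, 0], 1], [[0, 0.006, 0.08], [0, 0, 0], 1], [[0, 0, 0.08], [0, 0, 0], 1], [[0, 0, 0.08], [0, 0, 0], 1], [[0, 0, 0.05], [0, 0, 0], 1], [[0, 0, 0.04], [0, 0, 0], 1], [[0, 0, 0], [0, 0, 0], 0], [[0, 0, 0], [0, 0, 0], 0]]'

```text
clock: 2.3
eef_pos: [0.5116, 0.1702, 0.218]
tool_rot: [0.245, 0.97, -0.0, -0.0]
ft_force: [0.1, -0.2, 0.0]
grip_width: 0.0639
grasp_force: 0.0
```

Call:
apply_moves --steps '[[[0, 0, 0], [0, 0, 0], 0], [[0, 0, 0], [0, 0, 0], 0], [[0, 0, 0], [0, 0, 0], 0], [[0, 0, 0], [0, 0, 0], 0], [[0, 0, -0.01], [0, 0, 0], 0], [[0, 0, -0.03], [0, 0, 0], 0], [[0, 0, -0.04], [0, 0, 0], 0], [[0, 0, -0.04], [0, 0, 0], 0]]'

```text
clock: 2.97
eef_pos: [0.5118, 0.17, 0.2429]
tool_rot: [0.245, 0.97, 0.0, 0.0]
ft_force: [0.2, 0.8, 0.3]
grip_width: -0.0
grasp_force: 0.0
```

```bash
python3 - <<'E'
from h import *
go([.535,-.206,.335],100)
E
```

```text
t 2.97 pos [0.5118 0.17   0.2429] yaw 61.6 j [0.32 0.31 0.17 1.43 0.   0.82] F [0.2 0.8 0.3] w -0.0
shift [-0.995 -1.599 -0.461] turn [ 0.000e+00  1.000e-04 -2.131e-01] shift after turn [ 0.212 -1.872 -0.461]
```

The jaws shut empty, so I look at what happened.

```bash
python3 - <<'E'
from meas import *
c,im,P=pad('wrist'); cs,ims,_=pad('scene')
b=cv2.resize(ims[110:230,260:390],(433,400),interpolation=2)
cv2.imwrite('pics/w2.png',np.hstack([cv2.resize(im,(366,400)),b])[...,::-1])
E
```

```text
wrist pad 3386 [[0.5051 0.1729]
 [0.024  0.0571]] 61.44446563720703 [0.2142 0.218  0.2203]
scene pad 229 [[0.5156 0.1683]
 [0.0233 0.0742]] 61.53174591064453 [0.2098 0.2169 0.2202]
```

View pics/w2.png

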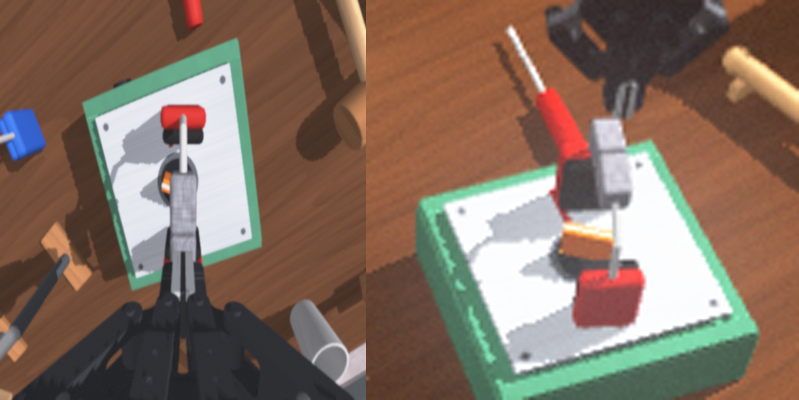

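The headset hasn't moved: pad at crop (612,165), jaws just above it. The lift started before the jaws had closed on the pad. I retry a little deeper and wait for the grip.

Call:
apply_moves --steps '[[[0, 0, 0], [0, 0, 0], 0.65], [[0, 0, 0], [0, 0, 0], 0.65], [[0, 0, 0], [0, 0, 0], 0.65], [[0, 0, 0], [0, 0, 0], 0.65], [[0, 0, 0], [0, 0, 0], 0.65], [[-0.004, -0.002, 0.04], [0, 0, 0], 0.65], [[-0.004, -0.002, 0.06], [0, 0, 0], 0.65], [[0, 0, 0.05], [0, 0, 0], 0.65]]'

```text
clock: 3.73
eef_pos: [0.5127, 0.1683, 0.2108]
tool_rot: [0.245, 0.97, -0.0, -0.0]
ft_force: [0.3, 0.4, -0.6]
grip_width: 0.0551
grasp_force: 0.0
```

Call:
apply_moves --steps '[[[0, 0, 0], [0, 0, 0], 0], [[0, 0, 0], [0, 0, 0], 0], [[0, 0, 0], [0, 0, 0], 0], [[0, 0, 0], [0, 0, 0], 0], [[0, 0, 0], [0, 0, 0], 0], [[0, 0, 0], [0, 0, 0], 0], [[0, 0, 0], [0, 0, 0], 0], [[0, 0, 0], [0, 0, 0], 0]]'

```text
clock: 4.4
eef_pos: [0.5129, 0.1686, 0.2122]
tool_rot: [0.245, 0.97, 0.0, 0.0]
ft_force: [0.4, 0.9, 0.4]
grip_width: 0.0002
grasp_force: 0.0
```

```bash
python3 - <<'E'
from h import *
s=bot.get_obs();R=Ro.from_quat(s['tool_rot']);tip=s['eef_pos']+R.apply([0,0,.017])
o=[]
for n in('scene','wrist'):
    c,im,d=grab(n);im=im.copy()
    for p,col in((tip,(255,0,255)),(np.array([.5129,.1686,.22]),(0,255,255))):
        uv=cv2.projectPoints(p.reshape(1,3),np.array(c['rvec'],float),np.array(c['tvec'],float),K(c),np.array(c['dist_coeffs'],float))[0].ravel()
        print(n,p,uv); 
        cv2.circle(im,tuple(int(x) for x in uv),2,col,-1)
    P=cloud(c,d)
    near=np.linalg.norm(P[...,:2]-tip[:2],axis=-1); m=(d>0)&(near<.06)&(P[...,2]>.15)&(P[...,2]<.26); print(np.percentile(P[m][:,2],[5,50,95]))
    o.append(cv2.resize(im[110:230,260:390],(433,400),interpolation=2) if n=='scene' else cv2.resize(im,(366,400)))
cv2.imwrite('pics/w3.png',np.hstack(o)[...,::-1])
E
```

```text
scene [0.51291175 0.16858731 0.19515581] [331.87452068 160.90345122]
scene [0.5129 0.1686 0.22  ] [333.04660255 154.53490416]
[0.19271355 0.21678955 0.25554188]
wrist [0.51291175 0.16858731 0.19515581] [280.81104169 249.77852793]
wrist [0.5129 0.1686 0.22  ] [281.01618463 270.62968738]
[0.19426665 0.21835841 0.25670318]
```

View pics/w3.png

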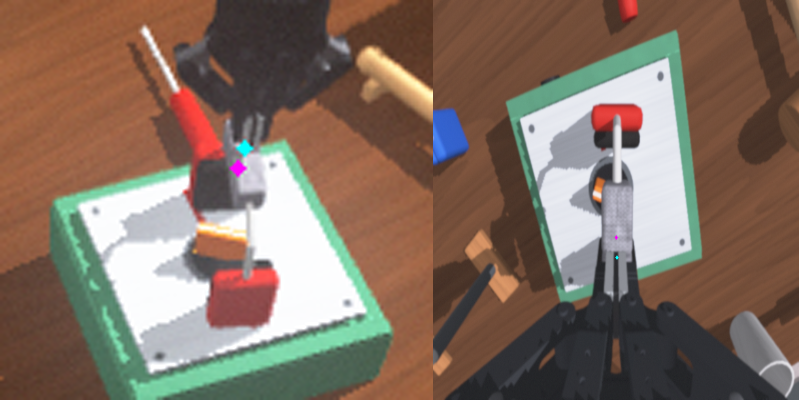

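The picture shows the jaws standing on both sides of the pad (scene crop about (230,140) and (262,130)), although the reported width is 0. I re-read the state, then try a short lift.

Call:
apply_moves --steps '[[[0, 0, 0], [0, 0, 0], 0], [[0, 0, 0], [0, 0, 0], 0], [[0, 0, -0.01], [0, 0, 0], 0], [[0, 0, -0.015], [0, 0, 0], 0], [[0, 0, -0.015], [0, 0, 0], 0], [[0, 0, -0.015], [0, 0, 0], 0], [[0, 0, -0.015], [0, 0, 0], 0], [[0, 0, 0], [0, 0, 0], 0]]'

```text
clock: 5.17
eef_pos: [0.5133, 0.1687, 0.2269]
tool_rot: [0.245, 0.97, 0.0, 0.001]
ft_force: [-0.0, 0.6, -0.6]
grip_width: -0.0
grasp_force: 0.0
```

```bash
python3 - <<'E'
from meas import *
s=bot.get_obs();print(s['grip_width'],s['grasp_force'],s['ft_force'],s['eef_pos'])
c,im,d=grab('scene');P=cloud(c,d);hsv=cv2.cvtColor(im,cv2.COLOR_RGB2HSV).astype(int)
H,S=hsv[...,0],hsv[...,1];near=np.linalg.norm(P[...,:2]-[.51,.163],axis=-1)
q=P[((H<6)|(H>174))&(S>150)&(near<.14)&(P[...,2]>.092)&(d>0)]
print('red z',np.percentile(q[:,2],[5,50,95,99]))
s=bot.get_obs();print(s['grip_width'],s['grasp_force'],s['ft_force'],s['eef_pos'])
E
```

```text
-5.960487879894458e-06 0.0 [-0.01253574  0.57624302 -0.60067798] [0.51326069 0.16867732 0.22691628]
red z [0.14224503 0.14667718 0.1498802  0.15122898]
0.00020698652689448858 0.0 [-0.86022167 -0.60157521  0.60448589] [0.51312164 0.16859997 0.22649862]
```

```bash
python3 - <<'E'
from h import *
s=bot.get_obs();R=Ro.from_quat(s['tool_rot'])
print(s['grip_width'],s['eef_pos'])
o=[]
for n in('scene','top','wrist'):
    c,im,d=grab(n);P=cloud(c,d);Q=R.inv().apply((P-s['eef_pos']).reshape(-1,3)).reshape(P.shape)
    for a,b in((-.06,-.04),(-.04,-.03),(-.03,-.02),(-.02,-.012),(-.012,-.004),(-.004,.004),(.004,.012),(.012,.02),(.02,.03)):
        m=(d>0)&(Q[...,2]>a)&(Q[...,2]<b)&(abs(Q[...,0])<.08)&(abs(Q[...,1])<.08)
        q=Q[m]
        if len(q)>5: print(n,a,b,len(q),'x',np.percentile(q[:,0],[3,50,97]).round(3),'y',np.percentile(q[:,1],[3,50,97]).round(3))
    o.append(cv2.resize(im[100:220,280:400] if n=='scene' else im[200:420,160:400],(400,400),interpolation=2))
cv2.imwrite('pics/w4.png',np.hstack([o[0],o[2]])[...,::-1])
E
```

```text
0.00020698652689448858 [0.51312164 0.16859997 0.22649862]
scene -0.06 -0.04 64 x [-0.013 -0.009  0.002] y [-0.013  0.001  0.012]
scene -0.04 -0.03 34 x [-0.012 -0.008  0.003] y [-0.013 -0.002  0.013]
scene -0.03 -0.02 24 x [-0.012 -0.01  -0.003] y [-0.011 -0.001  0.012]
scene 0.004 0.012 158 x [-0.037 -0.01   0.024] y [-0.01  -0.     0.012]
scene 0.012 0.02 49 x [-0.04  -0.026  0.031] y [-0.011 -0.007  0.008]
scene 0.02 0.03 46 x [-0.045 -0.036  0.024] y [-0.011 -0.005  0.011]
top 0.004 0.012 21 x [-0.036 -0.03  -0.025] y [-0.013 -0.007 -0.002]
top 0.012 0.02 9 x [-0.038 -0.034 -0.023] y [-0.014 -0.013 -0.007]
top 0.02 0.03 10 x [-0.047 -0.041 -0.025] y [-0.014 -0.004 -0.   ]
wrist -0.06 -0.04 1988 x [-0.007  0.01   0.013] y [-0.014 -0.001  0.012]
wrist -0.04 -0.03 791 x [0.007 0.008 0.012] y [-0.014 -0.001  0.012]
wrist -0.03 -0.02 453 x [0.007 0.011 0.012] y [-0.013 -0.001  0.011]
wrist 0.004 0.012 3323 x [-0.005  0.017  0.036] y [-0.011 -0.     0.011]
wrist 0.012 0.02 237 x [-0.003  0.037  0.038] y [-0.012 -0.002  0.012]
wrist 0.02 0.03 296 x [0.036 0.04  0.047] y [-0.008 -0.     0.008]
```

View pics/w4.png

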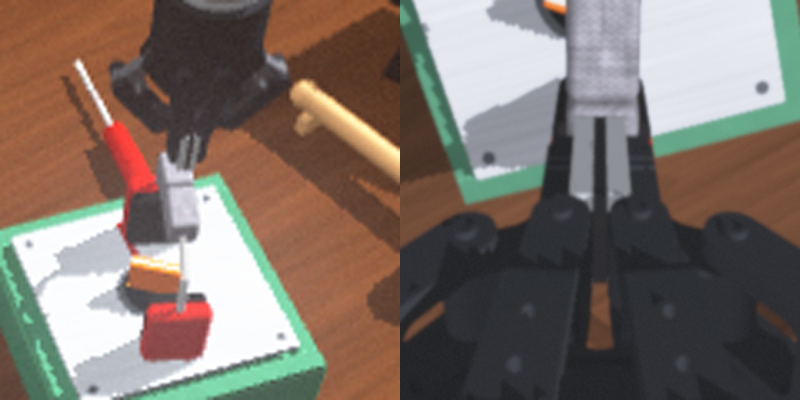

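The depth points and the sight line past the tips put the visible fingertips about 22 mm behind the reported TCP, not 17 mm ahead, so both attempts closed above the pad. I'll work from the observed tips: TCP z of about 0.176 puts them 8 mm below the crown point.

Call:
apply_moves --steps '[[[0, 0, 0], [0, 0, 0], 0.65], [[0, 0, 0], [0, 0, 0], 0.65], [[0, 0, 0], [0, 0, 0], 0.65], [[0, 0, 0], [0, 0, 0], 0.65], [[0, 0, 0.03], [0, 0, 0], 0.65], [[0, 0, 0.08], [0, 0, 0], 0.65], [[0, 0, 0.08], [0, 0, 0], 0.65], [[0, 0, 0.06], [0, 0, 0], 0.65]]'

```text
clock: 6.03
eef_pos: [0.5123, 0.1684, 0.1743]
tool_rot: [0.245, 0.97, -0.0, -0.001]
ft_force: [0.2, 1.2, 0.6]
grip_width: 0.0558
grasp_force: 0.0
```

Call:
apply_moves --steps '[[[0, 0, 0], [0, 0, 0], 0], [[0, 0, 0], [0, 0, 0], 0], [[0, 0, 0], [0, 0, 0], 0], [[0, 0, 0], [0, 0, 0], 0], [[0, 0, 0], [0, 0, 0], 0], [[0, 0, 0], [0, 0, 0], 0], [[0, 0, 0], [0, 0, 0], 0], [[0, 0, 0], [0, 0, 0], 0]]'

```text
clock: 6.7
eef_pos: [0.513, 0.1686, 0.1763]
tool_rot: [0.245, 0.97, 0.0, 0.0]
ft_force: [-0.3, -0.2, -0.4]
grip_width: 0.023
grasp_force: 60.7
```

Gripped: 23 mm, 60 N. Lifting.

Call:
apply_moves --steps '[[[0, 0, -0.02], [0, 0, 0], 0], [[0, 0, -0.05], [0, 0, 0], 0], [[0, 0, -0.08], [0, 0, 0], 0], [[0, 0, -0.09], [0, 0, 0], 0], [[0, 0, -0.1], [0, 0, 0], 0], [[0, 0, -0.1], [0, 0, 0], 0], [[0, 0, -0.1], [0, 0, 0], 0], [[0, 0, -0.06], [0, 0, 0], 0]]'

```text
clock: 7.37
eef_pos: [0.5134, 0.1687, 0.2994]
tool_rot: [0.245, 0.97, 0.001, 0.002]
ft_force: [0.4, 0.1, -1.1]
grip_width: 0.0231
grasp_force: 60.6
```

```bash
python3 - <<'E'
from h import *
go([.535,-.206,.297],100)
c,im,d=grab('wrist');P=cloud(c,d);hsv=cv2.cvtColor(im,cv2.COLOR_RGB2HSV).astype(int);H,S,V=hsv[...,0],hsv[...,1],hsv[...,2]
q=P[(H<22)&(H>5)&(S>130)&(d>0)&(P[...,2]>.1)&(P[...,2]<.15)]; print('wing',len(q)); print(cv2.minAreaRect(q[q[:,2]>.116][:,:2].astype(np.float32)) if len(q)>10 else '')
cv2.imwrite('pics/w5.png',im[...,::-1])
E
```

```text
t 7.37 pos [0.5134 0.1687 0.2994] yaw 61.6 j [0.32 0.3  0.31 1.57 0.   0.81] F [ 0.4  0.1 -1.1] w 0.0231
shift [-0.985 -1.598  0.01 ] turn [ 0.0006  0.0012 -0.2131] shift after turn [ 0.219 -1.864  0.012]
wing 207
((0.509647786617279, 0.16195975244045258), (0.04093283414840698, 0.012085414491593838), 43.70438003540039)
```

Call:
apply_moves --steps '[[[-0.026, -0.043, 0], [0, 0, -0.0266], 0], [[-0.041, -0.08, 0], [0, 0, -0.0266], 0], [[-0.045, -0.111, 0], [0, 0, -0.0266], 0], [[-0.036, -0.115, 0], [0, 0, -0.0266], 0], [[-0.026, -0.117, 0], [0, 0, -0.0266], 0], [[-0.016, -0.119, 0], [0, 0, -0.0266], 0], [[-0.006, -0.12, 0], [0, 0, -0.0266], 0], [[0.004, -0.12, 0], [0, 0, -0.0266], 0]]'

```text
clock: 8.08
eef_pos: [0.5223, -0.0045, 0.296]
tool_rot: [-0.089, 0.996, 0.0, -0.0]
ft_force: [-0.2, -0.2, -2.0]
grip_width: 0.0231
grasp_force: 60.6
```

```bash
python3 - <<'E'
from h import *
go([.535,-.206,.297],100)
E
```

```text
t 8.08 pos [ 0.5223 -0.0045  0.296 ] yaw 100.2 j [-0.01  0.27  0.25  1.56  0.   -0.19] F [-0.2 -0.2 -2. ] w 0.0231
shift [ 0.116 -1.003 -0.005] turn [ 0.     -0.0001  0.001 ] shift after turn [ 0.113 -1.003 -0.005]
```

Call:
apply_moves --steps '[[[0.015, -0.14, 0], [0, 0, 0], 0], [[0.015, -0.15, 0], [0, 0, 0], 0], [[0.015, -0.16, 0], [0, 0, 0], 0], [[0.015, -0.16, 0], [0, 0, 0], 0], [[0.015, -0.15, 0], [0, 0, 0], 0], [[0.015, -0.12, 0], [0, 0, 0], 0], [[0.015, -0.08, 0], [0, 0, 0], 0], [[0.01, -0.04, 0], [0, 0, 0], 0]]'

```text
clock: 8.75
eef_pos: [0.5341, -0.2066, 0.2954]
tool_rot: [-0.085, 0.996, -0.0, -0.0]
ft_force: [1.3, 0.9, -1.6]
grip_width: 0.0232
grasp_force: 60.6
```

```bash
python3 - <<'E'
from h import *
s=bot.get_obs();R=Ro.from_quat(s['tool_rot'])
for n in('wrist','top','scene'):
    c,im,d=grab(n);P=cloud(c,d);S=cv2.cvtColor(im,cv2.COLOR_RGB2HSV)[...,1]
    Q=R.inv().apply((P-s['eef_pos']).reshape(-1,3)).reshape(P.shape)
    m=(d>0)&(P[...,2]>.152)&(P[...,2]<.178)&(S<80)&(P[...,1]<-.09)&(P[...,1]>-.33)&(abs(P[...,0]-.535-.17*-(P[...,1]+.206))<.03)
    q=P[m];print(n,len(q),cv2.minAreaRect(q[:,:2].astype(np.float32)),np.percentile(q[:,2],[5,50,95]))
    t=q[q[:,2]>np.percentile(q[:,2],60)]; print(cv2.fitLine(t[:,:2].astype(np.float32),cv2.DIST_L1,0,.01,.01).ravel())
    if n!='wrist':
        hs=cv2.cvtColor(im,cv2.COLOR_RGB2HSV).astype(int)
        r=((hs[...,0]<6)|(hs[...,0]>174))&(hs[...,1]>150)&(d>0)&(np.linalg.norm(P[...,:2]-s['eef_pos'][:2],axis=-1)<.12)&(P[...,2]>.18)
        q=P[r];
        if len(q)>20:
            _,l,cc=cv2.kmeans(q[:,:2].astype(np.float32),2,None,(3,50,1e-4),5,2);print('cups',cc.tolist(),np.percentile(q[:,2],[2,98]))
    cv2.imwrite(f'pics/r_{n}.png',im[...,::-1])
go([.535,-.206,.297],100)
E
```

```text
wrist 4366 ((0.5338526964187622, -0.20658686757087708), (0.01850746013224125, 0.23734697699546814), 9.76014518737793) [0.16100516 0.16699523 0.16890253]
[ 0.1761493  -0.98436344  0.5323334  -0.19785936]
top 312 ((0.5252405405044556, -0.16045019030570984), (0.017424780875444412, 0.13891662657260895), 10.51340103149414) [0.16048074 0.16719529 0.17115836]
[ 0.16469002 -0.98634535  0.52538294 -0.1664115 ]
cups [[0.5916622877120972, -0.17729300260543823], [0.5978353023529053, -0.19812631607055664]] [0.2166885 0.4262346]
scene 519 ((0.5365033745765686, -0.20627957582473755), (0.01693737506866455, 0.2341521680355072), 9.647539138793945) [0.15822167 0.16556363 0.16917506]
[ 0.16733466 -0.98590016  0.5399329  -0.22482292]
cups [[0.6057128310203552, -0.19526174664497375], [0.4782141149044037, -0.23869891464710236]] [0.21317989 0.26829621]
t 8.9 pos [ 0.5343 -0.2042  0.2957] yaw 99.9 j [-0.37  0.38  0.4   1.6   0.   -0.54] F [-0.8  1.5 -2.6] w 0.0234
shift [-0.002 -0.01  -0.006] turn [ 0.0003 -0.0001 -0.0006] shift after turn [-0.002 -0.01  -0.006]
```

The bar's middle is at (0.534, -0.206) and the headset is centred over it. Lowering.

Call:
apply_moves --steps '[[[0, 0, 0.06], [0, 0, 0], 0], [[0, 0, 0.11], [0, 0, 0], 0], [[0, 0, 0.12], [0, 0, 0], 0], [[0, 0, 0.12], [0, 0, 0], 0], [[0, 0, 0.12], [0, 0, 0], 0], [[0, 0, 0.09], [0, 0, 0], 0], [[0, 0, 0.05], [0, 0, 0], 0], [[0, 0, 0.02], [0, 0, 0], 0]]'

```text
clock: 9.57
eef_pos: [0.5336, -0.2024, 0.1562]
tool_rot: [-0.088, 0.996, 0.001, -0.001]
ft_force: [-0.0, 0.2, -2.2]
grip_width: 0.0231
grasp_force: 60.5
```

Call:
apply_moves --steps '[[[0, 0, 0.01], [0, 0, 0], 0], [[0, 0, 0.005], [0, 0, 0], 0], [[0, 0, 0.005], [0, 0, 0], 0], [[0, 0, 0], [0, 0, 0], 0], [[0, 0, 0], [0, 0, 0], 0], [[0, 0, 0], [0, 0, 0], 0], [[0, 0, 0], [0, 0, 0], 0], [[0, 0, 0], [0, 0, 0], 0]]'

```text
clock: 10.23
eef_pos: [0.5346, -0.2044, 0.1541]
tool_rot: [-0.087, 0.996, -0.0, 0.0]
ft_force: [0.3, -0.5, -1.1]
grip_width: 0.0229
grasp_force: 60.5
```

Call:
apply_moves --steps '[[[0, 0, 0.005], [0, 0, 0], 0], [[0, 0, 0.005], [0, 0, 0], 0], [[0, 0, 0], [0, 0, 0], 0], [[0, 0, 0], [0, 0, 0], 0], [[0, 0, 0], [0, 0, 0], 0], [[0, 0, 0], [0, 0, 0], 0], [[0, 0, 0], [0, 0, 0], 0], [[0, 0, 0], [0, 0, 0], 0]]'

```text
clock: 10.9
eef_pos: [0.5345, -0.2043, 0.1519]
tool_rot: [-0.087, 0.996, -0.0, 0.0]
ft_force: [0.2, -0.1, -2.0]
grip_width: 0.0229
grasp_force: 60.5
```

Call:
apply_moves --steps '[[[0, 0, 0.005], [0, 0, 0], 0], [[0, 0, 0.005], [0, 0, 0], 0], [[0, 0, 0], [0, 0, 0], 0], [[0, 0, 0], [0, 0, 0], 0], [[0, 0, 0], [0, 0, 0], 0], [[0, 0, 0], [0, 0, 0], 0], [[0, 0, 0], [0, 0, 0], 0], [[0, 0, 0], [0, 0, 0], 0]]'

```text
clock: 11.57
eef_pos: [0.5347, -0.2044, 0.151]
tool_rot: [-0.087, 0.996, -0.0, 0.001]
ft_force: [-2.4, 0.4, 6.4]
grip_width: 0.0231
grasp_force: 61.4
```

```bash
python3 - <<'E'
from h import *
c,im,d=grab('scene');P=cloud(c,d);hs=cv2.cvtColor(im,cv2.COLOR_RGB2HSV).astype(int)
r=((hs[...,0]<6)|(hs[...,0]>174))&(hs[...,1]>150)&(d>0)&(np.linalg.norm(P[...,:2]-[.5345,-.205],axis=-1)<.12)&(P[...,2]>.03)&(P[...,2]<.2)
q=P[r];_,l,cc=cv2.kmeans(q[:,:2].astype(np.float32),2,None,(3,50,1e-4),5,2)
for i in (0,1): print(cc[i],np.percentile(q[l.ravel()==i][:,2],[2,50,98]))
cv2.imwrite('pics/h1.png',cv2.resize(im[170:320,140:290],(450,450),interpolation=2)[...,::-1])
go(None,0)
E
```

```text
[ 0.6059179  -0.19371794] [0.07078663 0.11118246 0.12444192]
[ 0.47624102 -0.23436488] [0.07143877 0.09091833 0.12406846]
t 11.62 pos [ 0.5348 -0.2043  0.151 ] yaw 99.9 j [-0.37  0.41  0.09  1.24  0.   -0.54] F [-1.6  0.8  5.3] w 0.023
```

View pics/h1.png

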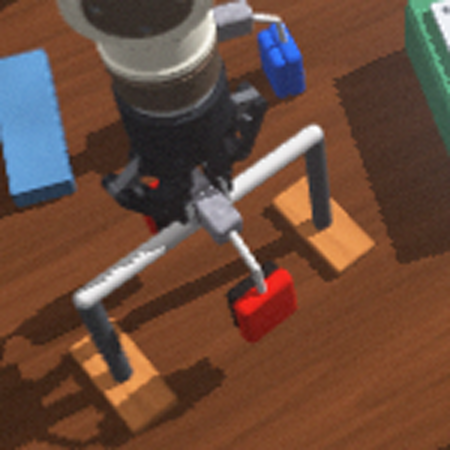

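The headband lies across the bar with one cup on either side (crop (265,305) and behind at (155,205)), and a 6 N contact is felt. I release and rise.

Call:
apply_moves --steps '[[[0, 0, -0.004], [0, 0, 0], 0.7], [[0, 0, 0], [0, 0, 0], 0.7], [[0, 0, 0], [0, 0, 0], 0.7], [[0, 0, 0], [0, 0, 0], 0.7], [[0, 0, 0], [0, 0, 0], 0.7], [[0, 0, -0.03], [0, 0, 0], 0.7], [[0, 0, -0.08], [0, 0, 0], 0.7], [[0, 0, -0.12], [0, 0, 0], 0.7]]'

```text
clock: 12.28
eef_pos: [0.5329, -0.2037, 0.1951]
tool_rot: [-0.087, 0.996, 0.001, -0.002]
ft_force: [-0.2, 1.0, 0.0]
grip_width: 0.06
grasp_force: 0.0
```

Call:
apply_moves --steps '[[[0, 0, -0.12], [0, 0, 0], 0.7], [[0, 0, -0.12], [0, 0, 0], 0.7], [[0, 0, 0], [0, 0, 0], 0.7], [[0, 0, 0], [0, 0, 0], 0.7], [[0, 0, 0], [0, 0, 0], 0.7], [[0, 0, 0], [0, 0, 0], 0.7], [[0, 0, 0], [0, 0, 0], 0.7], [[0, 0, 0], [0, 0, 0], 0.7]]'

```text
clock: 12.95
eef_pos: [0.534, -0.204, 0.2436]
tool_rot: [-0.087, 0.996, 0.001, -0.001]
ft_force: [0.7, -0.0, 0.4]
grip_width: 0.0595
grasp_force: 0.0
```

```bash
python3 - <<'E'
from h import *
for n in ('scene','wrist'):
    c,im,d=grab(n);P=cloud(c,d);hs=cv2.cvtColor(im,cv2.COLOR_RGB2HSV).astype(int)
    r=((hs[...,0]<6)|(hs[...,0]>174))&(hs[...,1]>150)&(d>0)&(np.linalg.norm(P[...,:2]-[.5345,-.205],axis=-1)<.12)&(P[...,2]>.03)&(P[...,2]<.2)
    q=P[r];_,l,cc=cv2.kmeans(q[:,:2].astype(np.float32),2,None,(3,50,1e-4),5,2)
    for i in (0,1): print(n,cc[i],np.percentile(q[l.ravel()==i][:,2],[2,50,98]))
    r=(hs[...,1]<80)&(d>0)&(np.linalg.norm(P[...,:2]-[.5345,-.205],axis=-1)<.06)&(P[...,2]>.178)&(P[...,2]<.21)
    q=P[r];print('pad',len(q),cv2.minAreaRect(q[:,:2].astype(np.float32)),np.percentile(q[:,2],[5,50,95]))
go([.51,.1615,.22],43.7+90)
E
```

```text
scene [ 0.60468876 -0.19436015] [0.06818391 0.1105146  0.12284305]
scene [ 0.47481996 -0.23118778] [0.07621372 0.12159006 0.12590107]
pad 340 ((0.5374121069908142, -0.2031291425228119), (0.07762902230024338, 0.02475135400891304), 8.396632194519043) [0.18186144 0.19131548 0.19513104]
wrist [ 0.46717873 -0.21606487] [0.09652916 0.12333663 0.1255606 ]
wrist [ 0.5967763  -0.19402918] [0.10844447 0.12056647 0.12283372]
pad 3762 ((0.5347696542739868, -0.20472970604896545), (0.07701696455478668, 0.024021176621317863), 9.497213363647461) [0.18915581 0.19276587 0.19509242]
t 13.05 pos [ 0.5342 -0.2042  0.244 ] yaw 99.9 j [-0.37  0.38  0.28  1.47  0.   -0.54] F [ 0.2 -0.9  0.1] w 0.0599
shift [-0.197  1.822  0.121] turn [ 0.0004 -0.0003 -0.1875] shift after turn [-1.176  1.405  0.12 ]
```

The headset hangs level on the bar: pad at (0.535, -0.205), top 0.195, both cups at 0.123-0.126. On to the fastener.

Call:
apply_moves --steps '[[[-0.009, 0.08, 0], [0, 0, -0.0235], 0.7], [[-0.022, 0.118, 0], [0, 0, -0.0235], 0.7], [[-0.038, 0.145, 0], [0, 0, -0.0235], 0.7], [[-0.048, 0.142, 0], [0, 0, -0.0235], 0.7], [[-0.059, 0.138, 0], [0, 0, -0.0235], 0.7], [[-0.069, 0.133, 0], [0, 0, -0.0235], 0.7], [[-0.079, 0.128, 0], [0, 0, -0.0235], 0.7], [[-0.088, 0.122, 0], [0, 0, -0.0235], 0.7]]'

```text
clock: 13.72
eef_pos: [0.5199, 0.0168, 0.2446]
tool_rot: [-0.374, 0.927, 0.0, -0.0]
ft_force: [0.9, 0.5, -0.1]
grip_width: 0.0597
grasp_force: 0.0
```

Call:
apply_moves --steps '[[[-0.09, 0.107, 0], [0, 0, 0], 0.7], [[-0.09, 0.107, 0], [0, 0, 0], 0.7], [[-0.085, 0.1, 0], [0, 0, 0], 0.7], [[-0.075, 0.09, 0], [0, 0, 0], 0.7], [[-0.06, 0.075, 0], [0, 0, 0], 0.7], [[-0.04, 0.05, 0], [0, 0, 0], 0.7], [[-0.02, 0.02, 0], [0, 0, 0], 0.7], [[0, 0, 0], [0, 0, 0], 0.7]]'

```text
clock: 14.38
eef_pos: [0.5107, 0.1592, 0.2445]
tool_rot: [-0.374, 0.928, -0.0, -0.0]
ft_force: [0.2, -0.2, -1.3]
grip_width: 0.0599
grasp_force: 0.0
```

```bash
cat > wing.py <<'E'
from h import *
def wing(save=None,names=('wrist',)):
    for n in names:
        c,im,d=grab(n,save and f'{save}_{n}');P=cloud(c,d);hs=cv2.cvtColor(im,cv2.COLOR_RGB2HSV).astype(int);H,S,V=hs[...,0],hs[...,1],hs[...,2]
        near=np.linalg.norm(P[...,:2]-[.51,.162],axis=-1); z=P[...,2]; ok=d>0
        q=P[ok&(near<.04)&(z>.1)&(z<.135)&(S>100)&(H<25)]
        if len(q)>10:
            zt=np.percentile(q[:,2],90);t=q[q[:,2]>zt-.005];print(n,'wing',len(t),cv2.minAreaRect(t[:,:2].astype(np.float32)),'top',zt)
        for k in (-1,1):
            u=np.array([np.cos(np.radians(-13.4)),np.sin(np.radians(-13.4))])*k
            s=((P[...,:2]-[.51,.162])@u)
            q=P[ok&((H<8)|(H>172))&(S>90)&(near<.09)&(s>.02)&(z<.1)&(z>.07)]
            if len(q)>10: print(n,'mark',k,len(q),cv2.minAreaRect(q[:,:2].astype(np.float32)))
        q=P[ok&(S<50)&(V>120)&(near<.08)&(near>.035)&(z<.1)&(z>.07)];g=P[ok&(H>50)&(H<90)&(S>90)&(near<.17)&(z>.066)&(z<.084)]
        print(n,'cover z',np.median(q[:,2]),'frame z',np.median(g[:,2]) if len(g) else None)
E
python3 - <<'E'
from wing import *
wing('m1'); go([.51,.1615,.078],133.7)
E
```

```text
wrist wing 359 ((0.5089790225028992, 0.16118182241916656), (0.039986006915569305, 0.011543864384293556), 43.95869827270508) top 0.12099280449670485
wrist mark -1 206 ((0.45527851581573486, 0.1750486195087433), (0.004984802100807428, 0.03852730989456177), 75.78752899169922)
wrist mark 1 177 ((0.5640110373497009, 0.14880602061748505), (0.00505901500582695, 0.0387798547744751), 76.61578369140625)
wrist cover z 0.08639245706451243 frame z 0.07634216615382056
t 14.43 pos [0.5107 0.1583 0.2445] yaw 133.8 j [ 0.3   0.3   0.17  1.44 -0.   -0.46] F [ 0.  -0.2  0.1] w 0.0595
shift [-0.009  0.014  0.833] turn [-0.0001 -0.0002  0.0006] shift after turn [-0.008  0.014  0.833]
```

Call:
apply_moves --steps '[[[-0.004, 0.007, 0.08], [0, 0, 0], 0.7], [[-0.004, 0.007, 0.13], [0, 0, 0], 0.7], [[0, 0, 0.14], [0, 0, 0], 0.7], [[0, 0, 0.14], [0, 0, 0], 0.7], [[0, 0, 0.13], [0, 0, 0], 0.7], [[0, 0, 0.1], [0, 0, 0], 0.7], [[0, 0, 0.07], [0, 0, 0], 0.7], [[0, 0, 0.04], [0, 0, 0], 0.7]]'

```text
clock: 15.1
eef_pos: [0.5088, 0.1596, 0.0765]
tool_rot: [-0.372, 0.928, -0.0, -0.002]
ft_force: [-0.2, -0.7, 0.6]
grip_width: 0.0597
grasp_force: 0.0
```

Call:
apply_moves --steps '[[[0, 0, 0], [0, 0, 0], 0], [[0, 0, 0], [0, 0, 0], 0], [[0, 0, 0], [0, 0, 0], 0], [[0, 0, 0], [0, 0, 0], 0], [[0, 0, 0], [0, 0, 0], 0], [[0, 0, 0], [0, 0, 0], 0], [[0, 0, 0], [0, 0, 0], 0], [[0, 0, 0], [0, 0, 0], 0]]'

```text
clock: 15.77
eef_pos: [0.5104, 0.1624, 0.0803]
tool_rot: [-0.373, 0.928, 0.0, 0.001]
ft_force: [-3.7, 1.3, 6.6]
grip_width: 0.0109
grasp_force: 60.9
```

```bash
python3 - <<'E'
from h import *
go([.5095,.1617,.078],76.5)
E
```

```text
t 15.77 pos [0.5104 0.1624 0.0803] yaw 133.8 j [ 0.31  0.4  -0.13  1.04  0.   -0.46] F [-3.7  1.3  6.6] w 0.0109
shift [0.006 0.001 0.012] turn [0.0004 0.0008 0.3185] shift after turn [ 0.004 -0.004  0.012]
```

Wing gripped at 11 mm. I turn it clockwise by about 57 degrees, easing up slightly.

Call:
apply_moves --steps '[[[0, 0, -0.006], [0, 0, 0], 0], [[0, 0, 0], [0, 0, 0.02], 0], [[0, 0, 0], [0, 0, 0.03], 0], [[0, 0, 0], [0, 0, 0.03], 0], [[0, 0, 0], [0, 0, 0.03], 0], [[0, 0, 0], [0, 0, 0.03], 0], [[0, 0, 0], [0, 0, 0.03], 0], [[0, 0, 0], [0, 0, 0.03], 0]]'

```text
clock: 16.43
eef_pos: [0.5104, 0.1623, 0.0804]
tool_rot: [-0.066, 0.998, 0.001, 0.001]
ft_force: [-1.2, 3.3, 0.8]
grip_width: 0.0106
grasp_force: 60.1
```

Call:
apply_moves --steps '[[[0, 0, 0], [0, 0, 0.03], 0], [[0, 0, 0], [0, 0, 0.03], 0], [[0, 0, 0], [0, 0, 0.03], 0], [[0, 0, 0], [0, 0, 0.0175], 0], [[0, 0, 0], [0, 0, 0.01], 0], [[0, 0, 0], [0, 0, 0], 0], [[0, 0, 0], [0, 0, 0], 0], [[0, 0, 0], [0, 0, 0], 0]]'

```text
clock: 17.1
eef_pos: [0.5103, 0.1623, 0.0803]
tool_rot: [0.116, 0.993, 0.001, 0.0]
ft_force: [-0.5, 4.5, 1.9]
grip_width: 0.0107
grasp_force: 60.2
```

```bash
python3 - <<'E'
from wing import *
go([.5095,.1617,.078],76.5); wing('m2',('wrist','scene','top'))
E
```

```text
t 17.1 pos [0.5103 0.1623 0.0803] yaw 76.7 j [ 0.31  0.4  -0.13  1.04  0.    0.54] F [-0.5  4.5  1.9] w 0.0107
shift [ 0.003 -0.004  0.012] turn [0.0005 0.0002 0.0011] shift after turn [ 0.003 -0.004  0.012]
wrist wing 1747 ((0.5090453624725342, 0.16190803050994873), (0.012337449938058853, 0.04174846410751343), 75.78285217285156) top 0.12101088962644242
wrist mark -1 1026 ((0.46332693099975586, 0.17255765199661255), (0.006994873285293579, 0.055968184024095535), 72.99596405029297)
wrist mark 1 329 ((0.5710548162460327, 0.14719901978969574), (0.005128537304699421, 0.025935379788279533), 76.3379135131836)
wrist cover z 0.08634399445627815 frame z 0.07633491128189376
scene wing 27 ((0.5198299884796143, 0.16477319598197937), (0.011194980703294277, 0.03371794521808624), 54.730037689208984) top 0.12102147311155342
scene mark 1 19 ((0.5568718910217285, 0.152100071310997), (0.005837701726704836, 0.052725281566381454), 79.36978149414062)
scene cover z 0.08551185267902844 frame z 0.07505250420222809
top mark 1 12 ((0.5716447234153748, 0.14564381539821625), (0.004960601218044758, 0.018035130575299263), 76.8060073852539)
top cover z 0.08653192058694481 frame z 0.07637574109075229
```

The wing is aligned: long axis at -14.2° against -13.5° for the marks. Pressing down.

Call:
apply_moves --steps '[[[0, 0, 0.01], [0, 0, 0], 0], [[0, 0, 0.01], [0, 0, 0], 0], [[0, 0, 0.01], [0, 0, 0], 0], [[0, 0, 0.01], [0, 0, 0], 0], [[0, 0, 0.01], [0, 0, 0], 0], [[0, 0, 0.01], [0, 0, 0], 0], [[0, 0, 0], [0, 0, 0], 0], [[0, 0, 0], [0, 0, 0], 0]]'

```text
clock: 17.92
eef_pos: [0.5104, 0.1623, 0.0703]
tool_rot: [0.116, 0.993, 0.001, 0.001]
ft_force: [-5.0, 2.9, 15.1]
grip_width: 0.011
grasp_force: 62.2
```

```bash
python3 - <<'E'
from wing import *
go(None,0); wing()
E
```

```text
t 17.92 pos [0.5104 0.1623 0.0703] yaw 76.7 j [ 0.31  0.41 -0.14  1.01  0.    0.54] F [-5.   2.9 15.1] w 0.011
wrist wing 1755 ((0.5090827941894531, 0.1622731238603592), (0.012361056171357632, 0.04161127284169197), 77.6855697631836) top 0.11113356767133269
wrist mark -1 1022 ((0.46371519565582275, 0.1750210076570511), (0.011822313070297241, 0.055133312940597534), 72.98883819580078)
wrist mark 1 334 ((0.568811297416687, 0.14784690737724304), (0.009287219494581223, 0.02968423068523407), 65.8097152709961)
wrist cover z 0.07632962966596096 frame z 0.07631535215317287
```

Flush (cover 0.0763, frame 0.0763) at 15 N. I add a small margin of push.

Call:
apply_moves --steps '[[[0, 0, 0.006], [0, 0, 0], 0], [[0, 0, 0.006], [0, 0, 0], 0], [[0, 0, 0], [0, 0, 0], 0], [[0, 0, 0], [0, 0, 0], 0], [[0, 0, 0], [0, 0, 0], 0], [[0, 0, 0], [0, 0, 0], 0], [[0, 0, 0], [0, 0, 0], 0], [[0, 0, 0], [0, 0, 0], 0]]'

```text
clock: 18.63
eef_pos: [0.5105, 0.1623, 0.0701]
tool_rot: [0.116, 0.993, 0.001, 0.002]
ft_force: [-10.3, 1.9, 27.9]
grip_width: 0.0107
grasp_force: 64.1
```

```bash
python3 - <<'E'
from wing import *
go(None,0); wing()
c,im,d=grab('scene');P=cloud(c,d);cv2.imwrite('pics/fin.png',im[...,::-1])
go(None,0)
E
```

```text
t 18.63 pos [0.5105 0.1623 0.0701] yaw 76.7 j [ 0.31  0.41 -0.14  1.01  0.    0.54] F [-10.3   1.9  27.9] w 0.0107
wrist wing 1755 ((0.509057343006134, 0.16227835416793823), (0.012331831268966198, 0.04174940288066864), 77.6557388305664) top 0.11105566421068694
wrist mark -1 1019 ((0.46368640661239624, 0.1750785857439041), (0.011385426856577396, 0.055443596094846725), 73.43435668945312)
wrist mark 1 328 ((0.56900554895401, 0.14760129153728485), (0.009575172327458858, 0.029782239347696304), 65.39804077148438)
wrist cover z 0.07630673814150728 frame z 0.07630982492362724
t 18.73 pos [0.5105 0.1623 0.0702] yaw 76.7 j [ 0.31  0.41 -0.14  1.01  0.    0.54] F [-10.6   2.8  27.2] w 0.0106
```

View pics/fin.png

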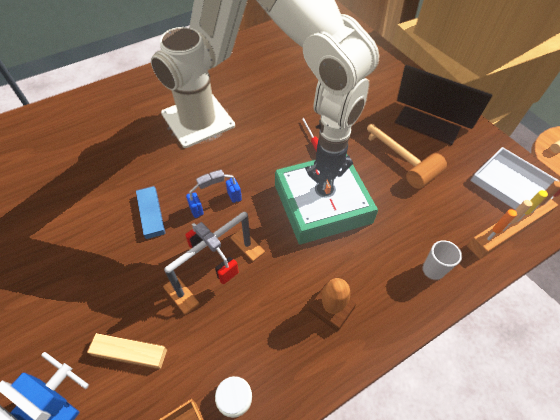

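The headset hangs on the bar at (210,245), the cover is flush and held at 28 N with the wing along the marks at (328,187), and nothing else has moved. Handing in.

```bash
python3 -c "
from workcell import bot
print(bot.job_done())"
```

```text
the job is handed in; nothing more can be done
None
```

The ear defenders hang on the bar, the fastener is turned to the red marks, and the cover was flush and still held down (about 28 N) when I handed the job in at about 19 s; the hand-in gave no verdict.

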